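# Clamp a glass flow cell in the screw clamp and snug it by feel

### The job

Lay the glass flow cell flat in the screw clamp's seat, slid fully home between the cheeks against the back stop, and let go of it. Then crank the red knob clockwise until the pad meets the glass and snug it by feel, no tighter than needed: stop when the drag at the knob has risen 3 to 4 N above its free running, because the glass cracks if overtightened. Let go of the knob, leave the cell clamped and do not disturb the other things on the bench.

Things in the scene. Friction and masses are not known exactly. Their poses are not given: they have to be found in the camera images.
- cell: Flow cell to clamp, loose on the bench left or right of the clamp: flat silver bar with a pale blue glass window on top, 120 (its x) x 40 (y) x 20 (z) mm, 0.11 to 0.22 kg. Origin: centre of its underside, z up. Either end may go in first. Starts flat, x axis within 0.5 rad of world x. Home, its origin is at x = -35, y = 0, z = 60 mm in the clamp's frame.
- clamp: Blue and grey screw clamp fixed to the bench, yaw within 0.3 rad. Origin: on the bench (z = 0) under the screw axis; z up; its open mouth faces its -x, towards the robot. In its frame, mm: base plate 20 thick, x -50 to 75, 100 wide; column x 40 to 75, 50 wide; arm over the seat x -18 to 75, 40 wide, z 130 to 160. A black rubber pad 28 across hangs on the screw axis below the arm.
- seat (a point): Point on the seat's top face on the screw axis, 60 mm above the bench; axes as clamp. The seat is 50 x 54 mm, x -25 to 25. Two cheeks along it, 44 mm apart and 12 mm high, guide the 40 mm cell; they flare out to 72 mm apart at x = -58. Level with the seat a tongue 26 mm wide and 18 mm deep runs on to x = -115, so fingers holding the cell can straddle it.
- stop (a point): Middle of the back stop's face at the end of the seat, 67 mm above the bench, 25 mm beyond the screw axis; axes as clamp. The stop rises 15 mm above the seat. The cell is home when its end touches it; its other end then sticks out towards the robot, 95 mm short of the screw axis and clear of the arm and crank.
- spindle: The screw. Origin on its axis at the crank's underside, z up; 200 mm above the bench when fully up, starts up to 8 mm lower. Turning the crank clockwise seen from above sinks it 20 mm per turn (3.18 mm per rad), 42 mm at most. It carries crank and pad. The pad's face starts 10 to 27 mm above where the cell's top will be; its stem length is set anew each time and not reported: feel for contact.
- knob_mid (a point): Middle of the red upright crank knob, 16 mm across, 38 mm tall, spinning freely on its pin; 30 mm from the screw axis, 32 mm above spindle's origin. Starts on the side of the axis away from the robot, within 80 degrees of the clamp's +x. It circles clockwise seen from above and sinks with the screw. Nothing but the knob stands above the crank's arm (12 mm above that origin).
- axis_top (a point): Point on the screw axis level with the middle of the knob: the centre of its circle; sinks with the screw. Pushing the knob round takes 3 to 6 N while the screw runs free (least just as it stops); it stays when let go. With the pad on the cell each newton of pad force adds 0.1 N; the pad gains about 15 N per mm sunk. Snug: 20 to 50 N at the pad, 2 to 5 N more at the knob. Over 75 N cracks the glass.
- tip_box: Bystander: blue and white pipette tip box, 105 x 75 x 52 mm, on the other side of the clamp from the cell. Origin: centre of its underside. To be left alone.
- reagent: Bystander: amber bottle, 60 mm across, 130 mm tall. Origin: centre of its underside.
- beaker: Bystander: glass beaker, 70 mm across, 85 mm tall. Origin: centre of its underside.
- dish: Bystander: clear round dish, 92 mm across, 18 mm tall. Origin: centre of its underside.
- screwdriver: Bystander: screwdriver, 160 mm long, lying on the bench. Origin: on its underside, near the middle.
- jar: Bystander: white jar, 52 mm across, 60 mm tall. Origin: centre of its underside.
- marker: Bystander: green marker pen, 120 mm long, 12 mm thick, lying on the bench. Origin: on its underside, at the middle.
Not all that is in view belongs to the job. Several things have the shape of the cell; the one meant has the colours described above.

How it is judged:
By the outcome, as a careful person would: the job done as asked, in the order asked, and still so for the second after the job is handed in, with the robot touching nothing.
It also fails if it takes over 72 s, if anything falls off the work surface, if the arm or the gripper's body presses on something with over 40 N, if the wrist force passes 120 N, or if a joint passes its speed limit or range.

### The arm

A 6-joint arm with a two-finger parallel gripper is mounted at the origin on the work surface. World frame = base frame: x ahead of the robot, y to its left, z up, the work surface at z = 0. Lengths are in m, angles in rad, forces in N, time in s.
With the tool pointing down it reaches from about 0.425 to 0.95 m from the base axis. Payload 3.5 kg.
Tool frame: the origin (TCP) lies at the very end of the fingers, on their centre line; the grasp point (between the pads) lies 19 mm behind it (ctrl.grip_point_offset is the distance from the TCP to the grasp point, in m); z points along the fingers, y is the line along which they close (so a half turn about z gives the same grasp; the last joint's range is limited). The gripper opens to 85 mm and grips with 20 to 120 N. Pads are 22 mm wide; open, the fingers measure 114 mm over their backs; the gripper's body (76 mm by 85 mm) begins 54 mm behind the grasp point. The pads swing forward as they close: fully open they stand 13 mm farther back than shut.
Start: joints at [-1.486, 0.286, 1.577, -0, 1.279, -0.15], TCP at [0.157, -0.656, 0.209] pointing down, gripper open.
Joint ranges: [-2.77, 2.77], [-0.9, 2.22], [0.21, 2.48], [-1.53, 4.67], [0.24, 2.81], [-2.84, 2.84]. Speed limits (rad/s): [2.79, 2.79, 3.14, 3.14, 3.14, 3.14].

### API

Orientations are given as a unit quaternion [x, y, z, w].
In Python, from plant import telemetry, vision, ctrl gives the robot as it stands.
- The arm moves only by the tool arm_command, never from a script. Its argument "series" is one flat list of numbers, 7 for each row, row after row: the shift along the tool's x, y, z in cm, then the turn, a rotation vector about the tool's x, y, z in degrees, then the closure, from 0 (fully open) to 1 (shut). A call has 1 to 10 rows; each row is the pose to reach, as a shift and turn from the pose commanded when the call began, along the tool's axes at that moment; what a row does not reach only later rows make up. A row lasts 1/12 s, in which the tool goes at most 41.7 mm and 7.16 degrees, less where a joint would pass 70% of its speed; a pose out of reach is approached as far as the arm can. A call with a gripper value outside its range is refused whole. The fingers move at their own pace and stop on an object; "force" is the grip in N (left out, the last holds). Time passes only in rows, so rows that repeat a pose let the fingers close. It gives the time, the measured TCP pose, the force, the opening and the grip force at its end, in the units of the state.
- telemetry.get_state(): the state, without advancing time (a new reading comes with each control period).
- vision.read_camera(name): name is "side" or "top"; returns a dict with "color" (384x512x3 uint8, blue, green, red), "K" (3x3 intrinsics, pixels), "rvec" (rotation vector, rad) and "tvec" (3), from world to camera coordinates, as OpenCV has them. Camera axes: x right, y down, z forward; pixel columns grow to the right and rows downward; lengths in m; the calibration is good to about 2 mm. A picture is of the moment at which its call begins. There is no depth.
- ctrl.sign_off(): hands the job in; it is judged then, once.
The state is a dict: "time": time; "qpos": joint angles; "dq": joint speeds; "joint_efforts": joint torques, N m; "eef_pos": TCP position; "tcp_rot": TCP orientation; "contact_force": force on the tool from outside, world axes, zero at the start; "wrist_torque": the same for the moment, N m; "opening": opening from 0.0 (shut) to 1.0 (fully open); "finger_force": force on a finger pad.
Only numpy, scipy, OpenCV 4.12 (cv2) and the standard library are available. Lean on these libraries where they do the work, as an engineer would, in place of code of your own. Each camera call takes 0.05 s, during which the arm holds its last target. There are 200 camera calls.

## Working session

There is one attempt and no reset: what is moved stays moved. The work goes in short steps, Python scripts to look and compute and a tool call to move; the robot and the scene stay as the last step left them, time stands still between calls to the robot, and variables do not carry over. Pictures are saved under pics/ and viewed, at most 10 in all, crops included, and the job is handed in when it is done.

Besides the shell and the picture viewer there is one more tool, called after "Emit:" by a JSON object that holds its "name" and its "arguments". arm_command: Moves the arm, as the interface text tells. Its arguments: {"type":"object","properties":{"series":{"type":"array","items":{"type":"number"}},"force":{"type":"number"}},"required":["series"]}

```bash
ls; mkdir -p pics
cat > h.py <<'E'
import numpy as np, cv2
from scipy.spatial.transform import Rotation as R
from plant import telemetry, vision, ctrl
def cam(n):
    c=vision.read_camera(n); c['R']=cv2.Rodrigues(np.array(c['rvec'],float))[0]; c['t']=np.array(c['tvec'],float).ravel(); c['K']=np.array(c['K'],float); return c
def ray(c,u,v,z):
    d=c['R'].T@np.linalg.inv(c['K'])@[u,v,1]; o=-c['R'].T@c['t']; return o+d*(z-o[2])/d[2]
def proj(c,p):
    q=c['K']@(c['R']@np.array(p,float)+c['t']); return q[:2]/q[2]
def state():
    s=telemetry.get_state(); return s
def totool(p, yawx=None):
    "shift in cm in tool axes from current TCP to p"
    s=state(); r=R.from_quat(s['tcp_rot']); return r.inv().apply(np.array(p)-s['eef_pos'])*100
E
python3 - <<'E'
from h import *
a=cam('top');b=cam('side')
cv2.imwrite('pics/top.png',a['color']);cv2.imwrite('pics/side.png',b['color'])
for c in(a,b): print(-c['R'].T@c['t'],c['K'][0,0])
s=state();print(s)
print(R.from_quat(s['tcp_rot']).as_matrix().round(3))
E
```

```text
pics
[ 0.42219349 -0.01438338  1.36805132] 427.37128556044104
[0.08203323 0.73563181 0.98088037] 359.43086821360544
{'time': 0.1, 'qpos': array([-1.48601388e+00,  2.87108787e-01,  1.57801385e+00,  1.04238614e-05,
        1.27864469e+00, -1.50039570e-01]), 'dq': array([ 0.001097  , -0.00283224, -0.00494899,  0.00124767, -0.00070104,
       -0.00068168]), 'joint_efforts': array([ 3.68604069e-04, -4.07298446e+01, -2.93699080e+01, -1.37533893e-04,
        3.43114320e-03,  1.75687535e-05]), 'eef_pos': array([ 0.15700238, -0.6558235 ,  0.2074735 ]), 'tcp_rot': array([ 9.93114831e-01,  1.17139872e-01,  4.04586847e-05, -1.08659389e-03]), 'contact_force': array([ 0.56175503, -0.31364142, -0.09395127]), 'wrist_torque': array([-0.00367945, -0.02331757, -0.02100185]), 'finger_force': 0.0, 'opening': 1.0034745646756094}
[[ 0.973  0.233 -0.   ]
 [ 0.233 -0.973  0.002]
 [ 0.    -0.002 -1.   ]]
```

View pics/top.png

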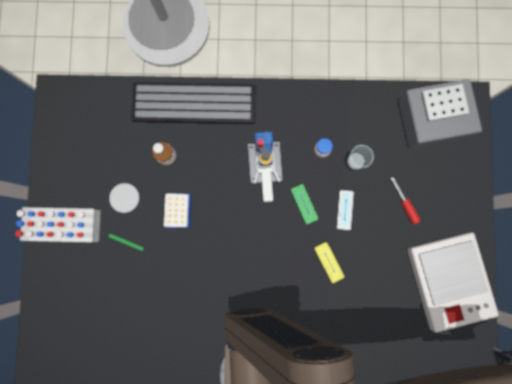

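View pics/side.png

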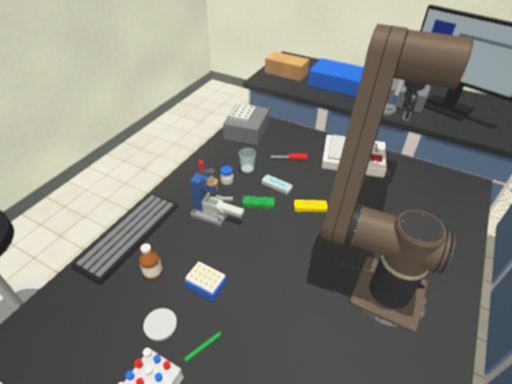

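The top view shows three cell-shaped bars: green (304,203), yellow (329,262) and silver with a pale blue window (345,210). The last one fits the description. The clamp is at (265,160) with its tongue towards the robot at (267,190), and the red knob is at about (262,142).

Run:
```python
from h import *
a=cam('top');b=cam('side')
im=a['color']
t=cv2.resize(im[110:250,225:375],None,fx=4,fy=4,interpolation=cv2.INTER_CUBIC)
s=cv2.resize(b['color'][150:235,180:300],None,fx=5,fy=5,interpolation=cv2.INTER_CUBIC)
cv2.imwrite('pics/c1.png',t);cv2.imwrite('pics/c2.png',s)
g=im.min(2)
def rect(m,x0,y0,x1,y1,z):
    k=np.zeros_like(m);k[y0:y1,x0:x1]=m[y0:y1,x0:x1]
    cs,_=cv2.findContours(k,cv2.RETR_EXTERNAL,cv2.CHAIN_APPROX_NONE);c=max(cs,key=cv2.contourArea)
    r=cv2.minAreaRect(c);bx=cv2.boxPoints(r);P=np.array([ray(a,*p,z) for p in bx])
    e=[P[1]-P[0],P[2]-P[1]];e.sort(key=np.linalg.norm);l=e[1]
    print(r,P.mean(0),[np.linalg.norm(x) for x in e],'yaw',np.arctan2(l[1],l[0]))
rect((g>110).astype(np.uint8),325,180,365,240,.02)
rect((g>150).astype(np.uint8),255,168,280,206,.06)
for c,n in((a,'top'),(b,'side')):
    h=cv2.cvtColor(c['color'],cv2.COLOR_BGR2HSV);m=(((h[...,0]<8)|(h[...,0]>172))&(h[...,1]>140)&(h[...,2]>70)).astype(np.uint8)
    n_,_,st,ce=cv2.connectedComponentsWithStats(m)
    print(n,[(st[i,:5].tolist(),ce[i].round(1).tolist()) for i in range(1,n_) if st[i,4]>4])
```

```text
((344.9382019042969, 209.8029327392578), (15.339301109313965, 40.41905975341797), 4.398705005645752) [ 0.51221868 -0.27364855  0.02      ] [np.float64(0.04844986366944443), np.float64(0.12792231699143067)] yaw -0.07475441277038675
((267.0, 184.5), (33.0, 24.0), 90.0) [ 0.58329627 -0.02615096  0.06      ] [np.float64(0.074218322326414), np.float64(0.10239511601905413)] yaw -3.127522804117849
top [([258, 140, 4, 7, 22], [259.6, 142.8]), ([402, 199, 18, 25, 225], [410.6, 211.4]), ([39, 213, 4, 3, 10], [40.5, 213.8]), ([69, 213, 4, 3, 9], [70.7, 214.1]), ([28, 222, 5, 4, 13], [29.9, 223.4]), ([58, 223, 5, 3, 11], [60.0, 224.0]), ([16, 231, 6, 6, 27], [18.2, 233.4]), ([48, 233, 4, 3, 12], [49.5, 234.0]), ([78, 234, 4, 2, 8], [79.5, 234.5]), ([446, 306, 17, 16, 179], [453.9, 313.8])]
side [([289, 153, 19, 7, 121], [297.6, 156.0]), ([371, 155, 11, 6, 45], [376.0, 157.6]), ([198, 160, 6, 12, 49], [201.0, 165.0]), ([134, 359, 8, 9, 54], [137.7, 362.8]), ([164, 361, 6, 8, 40], [166.5, 364.5]), ([137, 378, 6, 6, 29], [139.5, 381.0])]
```

View pics/c1.png

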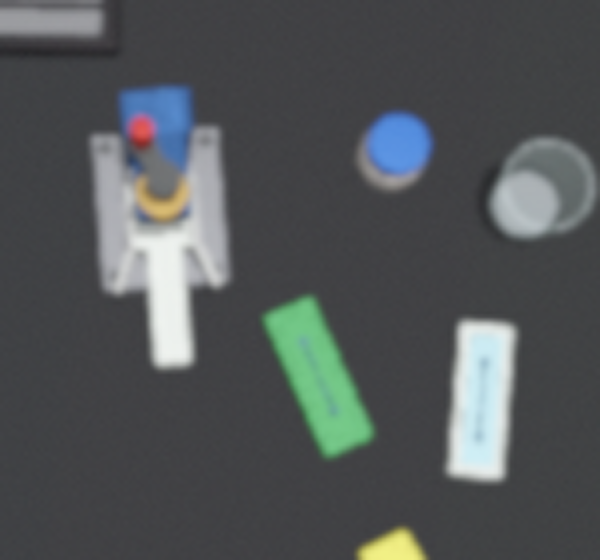

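View pics/c2.png

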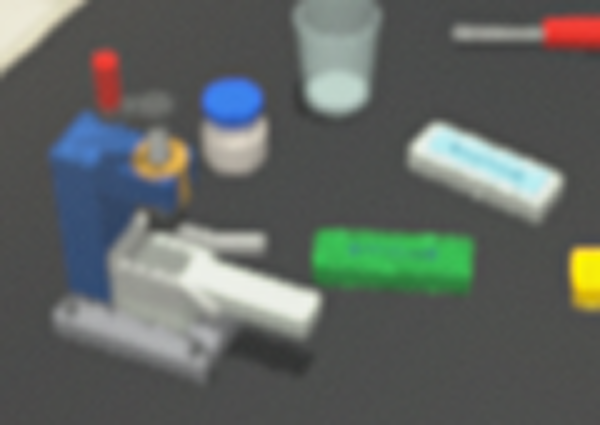

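The crops confirm it: the bar at top-view pixel (345,210) has the silver body and pale blue window. The green and yellow bars are decoys. Next I'll compute the clamp pose from its plate corners, tongue, collar and knob.

Run:
```python
from h import *
a=cam('top');b=cam('side')
f=lambda x,y:(225+(x+.5)/4-.5,110+(y+.5)/4-.5)
P=lambda x,y,z:ray(a,*f(x,y),z)[:2]
# plate corners z=.02: rear-left, rear-right, front-right, front-left
rl,rr,fr,fl=[P(*q,.02) for q in((93,137),(218,129),(230,282),(108,292))]
yw=lambda d:np.arctan2(d[1],d[0])
print('plate',rl,rr,fr,fl,'len',np.linalg.norm(rl-fl),np.linalg.norm(rr-fr),np.linalg.norm(rl-rr),'yaws',yw(rl-fl),yw(rr-fr),yw(rl-rr)-np.pi/2,yw(fl-fr)-np.pi/2)
tl=P(153,366,.06);tr=P(194,365,.06);ul=P(148,240,.06);ur=P(185,240,.06)
print('tongue end',(tl+tr)/2,'w',np.linalg.norm(tl-tr),'yaws',yw(ul-tl),yw(ur-tr))
y=np.mean([yw(rl-fl),yw(rr-fr),yw(rl-rr)-np.pi/2,yw(fl-fr)-np.pi/2,yw(ul-tl),yw(ur-tr)])
e=np.array([np.cos(y),np.sin(y)]);pc=(rl+rr+fr+fl)/4
print('yaw',y,'origin plate',pc-e*.0125,'origin tongue',(tl+tr)/2+.115*e)
print('collar z.165',P(162,198,.165))
# knob: top of knob ~ z; triangulate blob centres
def Pm(c):return c['K']@np.c_[c['R'],c['t']]
X=cv2.triangulatePoints(Pm(a),Pm(b),np.array([[259.8],[142.5]]),np.array([[201.],[165.]]));k=(X[:3]/X[3]).ravel()
print('knob tri',k, proj(a,k),proj(b,k))
# knob top/bottom in side view at knob xy
for z in(.18,.2,.22,.24,.26): print(z,proj(b,[k[0],k[1],z]),proj(a,[k[0],k[1],z]))
# cell in side view check: top corners crop c2
g=lambda x,y:(180+(x+.5)/5-.5,150+(y+.5)/5-.5)
for q in((437,122),(563,178),(537,208),(412,150)): print('cell side',ray(b,*g(*q),.02)[:2])
for q in((322,290),): print('tongue side corner',ray(b,*g(*q),.06)[:2])
for q in((459,322),(515,324),(503,480),(448,474)): print('cell top',P(*q,.02))
```

```text
plate [0.71807958 0.0369406 ] [ 0.72625348 -0.06308159] [ 0.60287206 -0.07434644] [0.59318675 0.02243014] len 0.12573294007977223 0.1238945933174769 0.1003556160571348 yaws 0.1156647092068855 0.09104861078527911 0.08153970582367154 0.0997470221847907
tongue end [ 0.53214894 -0.03007973] w 0.031482827778181996 yaws 0.057031470479325684 0.08694272463279787
yaw 0.08866237385212505 origin plate [ 0.64764707 -0.02062115] origin tongue [ 0.64669723 -0.01989691]
collar z.165 [ 0.64292437 -0.01866339]
knob tri [ 0.67566171 -0.00311413  0.23429797] [259.73621735 142.3822701 ] [201.15164396 165.02147046]
0.18 [202.53510342 177.4453508 ] [259.84923072 146.61704727]
0.2 [202.03526308 172.95663486] [259.80880205 145.1021257 ]
0.22 [201.52415477 168.36672915] [259.76699277 143.53547029]
0.24 [201.00139312 163.67217298] [259.72373091 141.91438497]
0.26 [200.46657499 158.86934599] [259.67893945 140.23598304]
cell side [ 0.57370769 -0.30046228]
cell side [ 0.45391702 -0.28803264]
cell side [ 0.45713825 -0.24553995]
cell side [ 0.57525657 -0.25884929]
tongue side corner [ 0.53951813 -0.04960959]
cell top [ 0.57407961 -0.25603861]
cell top [ 0.57326127 -0.30030303]
cell top [ 0.44988601 -0.29068228]
cell top [ 0.45380167 -0.24755715]
```

Cell: centre about (0.513, -0.2735), yaw about -0.085. Clamp: origin (0.647, -0.020), yaw about 0.09. The knob is about 30° round in world axes at z of about 0.23. First I'll move above the cell's robot-side end.

Emit:
{"name": "arm_command", "arguments": {"series": [39.55,-30.25,8.5,0,0,18.3,0,39.55,-30.25,8.5,0,0,18.3,0,39.55,-30.25,8.5,0,0,18.3,0,39.55,-30.25,8.5,0,0,18.3,0,39.55,-30.25,8.5,0,0,18.3,0,39.55,-30.25,8.5,0,0,18.3,0,39.55,-30.25,8.5,0,0,18.3,0,39.55,-30.25,8.5,0,0,18.3,0,39.55,-30.25,8.5,0,0,18.3,0,39.55,-30.25,8.5,0,0,18.3,0], "force": 60}}

```text
time: 1.13
eef_pos: [0.4173, -0.3362, 0.1386]
tcp_rot: [0.999, -0.042, 0.0, 0.0]
contact_force: [0.6, -0.8, -0.1]
opening: 1.005
finger_force: 0.0
```

Emit:
{"name": "arm_command", "arguments": {"series": [4.9,-7.15,4,0,0,0,0,4.9,-7.15,4,0,0,0,0,4.9,-7.15,4,0,0,0,0,4.9,-7.15,8,0,0,0,0,4.9,-7.15,11,0,0,0,0,4.9,-7.15,13,0,0,0,0,4.9,-7.15,13,0,0,0,0,4.9,-7.15,13,0,0,0,0]}}

```text
time: 1.8
eef_pos: [0.4704, -0.2706, 0.0079]
tcp_rot: [0.999, -0.042, -0.001, -0.001]
contact_force: [0.9, 0.3, 0.1]
opening: 1.001
finger_force: 0.0
```

Run:
```python
from h import *
a=cam('top');b=cam('side')
t=cv2.resize(a['color'][150:250,290:400],None,fx=4,fy=4,interpolation=cv2.INTER_CUBIC)
s=cv2.resize(b['color'][140:240,240:350],None,fx=4,fy=4,interpolation=cv2.INTER_CUBIC)[:400]
cv2.imwrite('pics/c3.png',np.vstack([t,s])[:, :][:800] if 0 else np.hstack([t[:, :400],s[:,:400]]))
```

```text
(no output)
```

View pics/c3.png

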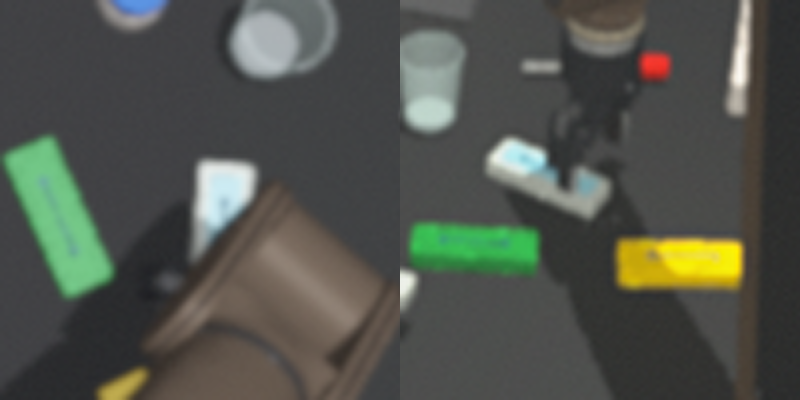

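The cell sits between the open fingers near its robot-side end (side crop (565,180)). I'll lower, close and lift.

Emit:
{"name": "arm_command", "arguments": {"series": [0,0,0.5,0,0,0,0,0,0,0.5,0,0,0,1,0,0,0.5,0,0,0,1,0,0,0.5,0,0,0,1,0,0,0.5,0,0,0,1,0,0,0.5,0,0,0,1,0,0,0.5,0,0,0,1,0,0,0.5,0,0,0,1,0,0,0.5,0,0,0,1,0,0,0.5,0,0,0,1], "force": 70}}

```text
time: 2.73
eef_pos: [0.4712, -0.2708, 0.0036]
tcp_rot: [0.999, -0.042, -0.0, -0.0]
contact_force: [-0.8, 0.2, 1.0]
opening: 0.004
finger_force: 0.0
```

Run:
```python
from h import *
print({k:np.round(v,4) for k,v in state().items() if k in('eef_pos','opening','finger_force')})
a=cam('top');b=cam('side')
t=cv2.resize(a['color'][150:250,290:390],None,fx=4,fy=4,interpolation=cv2.INTER_CUBIC)
s=cv2.resize(b['color'][140:240,240:340],None,fx=4,fy=4,interpolation=cv2.INTER_CUBIC)
cv2.imwrite('pics/c4.png',np.hstack([t,s]))
print(proj(b,[.4712,-.2708,.0036]),proj(b,[.4712,-.2708,.08]))
```

```text
{'eef_pos': array([ 0.4712, -0.2708,  0.0036]), 'finger_force': np.float64(0.0), 'opening': np.float64(0.0038)}
[286.158335  189.3142521] [287.59882284 174.79527692]
```

View pics/c4.png

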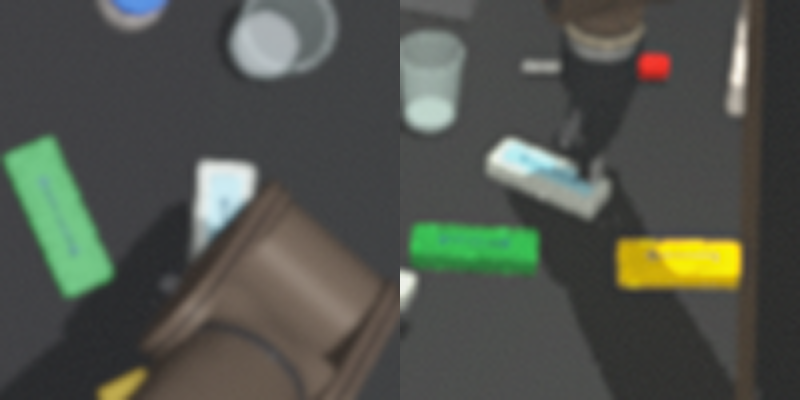

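Run:
```python
from h import *
b=cam('side');a=cam('top')
x0,y0=258,158
s=cv2.resize(b['color'][y0:y0+46,x0:x0+44],None,fx=12,fy=12,interpolation=cv2.INTER_CUBIC)
e=state()['eef_pos']
D=lambda p,c:cv2.circle(s,tuple(int((v-o+.5)*12) for v,o in zip(proj(b,p),(x0,y0))),3,c,-1)
for z in(0,.02,.04,.06): D(e+[0,0,z],(0,0,255))
c=np.array([.513,-.2735]);u=np.array([np.cos(-.085),np.sin(-.085)]);v=np.array([-u[1],u[0]])
for i in(-.06,.06):
  for j in(-.02,.02):
    for z in(0,.02): D([*(c+i*u+j*v),z],(0,255,0) if z else (0,255,255))
cv2.imwrite('pics/c5.png',s)
```

```text
(no output)
```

View pics/c5.png

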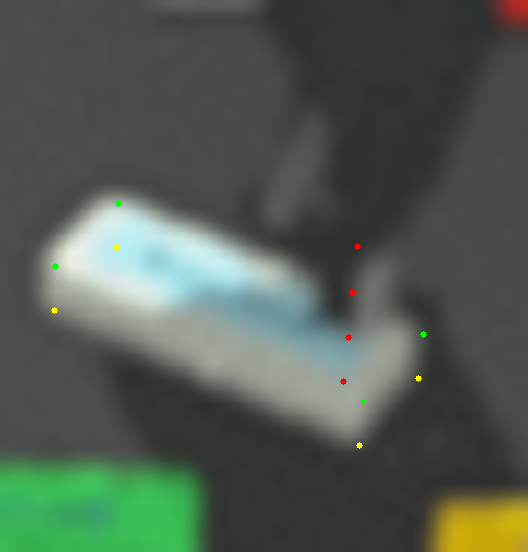

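The zoom shows the shut fingertips lying on top of the cell, at about (330,320), which is roughly z = 22 mm. The TCP reading says 4 mm. The fingers closed above the bar, so I'll lift clear and measure where the tips really are.

Emit:
{"name": "arm_command", "arguments": {"series": [0,0,-3,0,0,0,1,0,0,-6,0,0,0,1,0,0,-6,0,0,0,1]}}

```text
time: 3.18
eef_pos: [0.4747, -0.2736, 0.0696]
tcp_rot: [0.999, -0.042, 0.004, 0.003]
contact_force: [1.1, 0.1, 1.3]
opening: -0.001
finger_force: 0.0
```

Run:
```python
from h import *
print('gpo',ctrl.grip_point_offset,[n for n in dir(ctrl) if n[0]!='_'])
st=state();print(st['eef_pos'],st['opening'],st['contact_force'])
b=cam('side')
x0,y0=255,130
s=cv2.resize(b['color'][y0:y0+66,x0:x0+60],None,fx=9,fy=9,interpolation=cv2.INTER_CUBIC)
s=cv2.convertScaleAbs(s,alpha=1.8,beta=-20)
e=st['eef_pos']
for z in(0,.02,.04,.06): cv2.circle(s,tuple(int((v-o+.5)*9) for v,o in zip(proj(b,e+[0,0,z]),(x0,y0))),2,(0,0,255),-1)
cv2.imwrite('pics/c6.png',s)
```

```text
gpo 0.0187 ['Unreachable', 'grip_point_offset', 'sign_off']
[ 0.47465978 -0.27359188  0.06964817] -0.001382074448305525 [1.11200454 0.12282554 1.31125485]
```

View pics/c6.png

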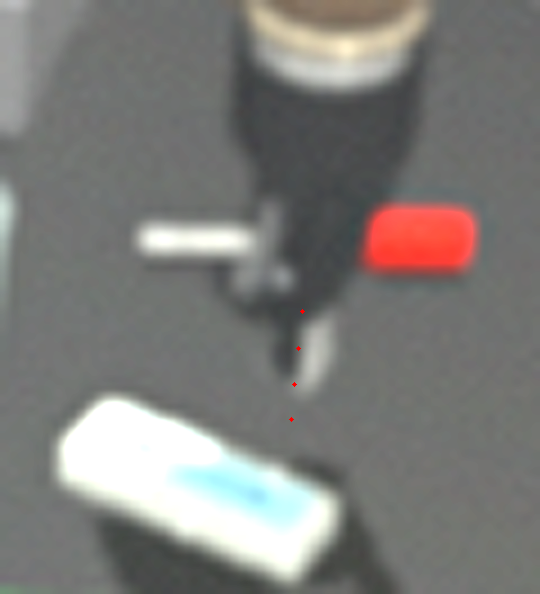

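The shut tips show about 16 mm higher than the TCP reading along its own line, and the cell has not moved. I'll open and go down step by step, feeling for the bench.

Emit:
{"name": "arm_command", "arguments": {"series": [0,0,0,0,0,0,0,0,0,0,0,0,0,0,0,0,0,0,0,0,0,0,0,0,0,0,0,0,0,0,3,0,0,0,0,0,0,6,0,0,0,0,0,0,6.6,0,0,0,0,0,0,6.6,0,0,0,0,0,0,6.6,0,0,0,0]}}

```text
time: 3.98
eef_pos: [0.4711, -0.2707, -0.0025]
tcp_rot: [0.999, -0.042, -0.0, -0.0]
contact_force: [-0.6, 0.6, -0.4]
opening: 1.001
finger_force: 0.0
```

Emit:
{"name": "arm_command", "arguments": {"series": [0,0,0.3,0,0,0,0,0,0,0.6,0,0,0,0,0,0,0.6,0,0,0,0]}}

```text
time: 4.23
eef_pos: [0.4717, -0.2712, -0.0076]
tcp_rot: [0.999, -0.042, 0.001, 0.0]
contact_force: [-1.1, -0.9, -0.8]
opening: 1.002
finger_force: 0.0
```

Emit:
{"name": "arm_command", "arguments": {"series": [0,0,0.3,0,0,0,0,0,0,0.5,0,0,0,0,0,0,0.5,0,0,0,0]}}

```text
time: 4.48
eef_pos: [0.471, -0.2706, -0.0136]
tcp_rot: [0.999, -0.042, -0.0, -0.0]
contact_force: [0.2, 0.6, 0.2]
opening: 1.001
finger_force: 0.0
```

Emit:
{"name": "arm_command", "arguments": {"series": [0,0,0.2,0,0,0,0,0,0,0.4,0,0,0,0,0,0,0.4,0,0,0,0]}}

```text
time: 4.73
eef_pos: [0.4708, -0.2705, -0.0179]
tcp_rot: [0.999, -0.042, -0.0, -0.0]
contact_force: [-0.5, -0.2, 0.6]
opening: 1.002
finger_force: 0.0
```

Emit:
{"name": "arm_command", "arguments": {"series": [0,0,-0.4,0,0,0,0.3,0,0,-0.4,0,0,0,0.6,0,0,-0.4,0,0,0,1,0,0,-0.4,0,0,0,1,0,0,-0.4,0,0,0,1,0,0,-0.4,0,0,0,1,0,0,-0.4,0,0,0,1], "force": 70}}

```text
time: 5.32
eef_pos: [0.4718, -0.2713, -0.0125]
tcp_rot: [0.999, -0.042, 0.001, 0.0]
contact_force: [-0.6, 1.0, 5.7]
opening: 0.444
finger_force: 70.6
```

Gripped at opening 0.44. Reading z = -0.0125 corresponds to the cell bottom on the bench. I'll lift it and carry it to just ahead of the clamp mouth.

Emit:
{"name": "arm_command", "arguments": {"series": [0,0,-3,0,0,0,1,0,0,-6.5,0,0,0,1,0,0,-9.5,0,0,0,1,0.2,-4,-9.5,0,0,-2,1,0.4,-8,-9.5,0,0,-4,1,0.6,-12,-9.5,0,0,-6,1,0.8,-16,-9.5,0,0,-8,1,0.95,-20,-9.5,0,0,-10,1,0.95,-22.5,-9.5,0,0,-10,1,0.95,-23.95,-9.5,0,0,-10,1]}}

```text
time: 6.15
eef_pos: [0.4994, -0.0296, 0.0803]
tcp_rot: [0.999, 0.046, -0.001, -0.001]
contact_force: [-0.4, 0.0, -0.9]
opening: 0.442
finger_force: 70.7
```

Emit:
{"name": "arm_command", "arguments": {"series": [0,0,0,0,0,0,1,0,0,0,0,0,0,1,0,0,0,0,0,0,1]}}

```text
time: 6.4
eef_pos: [0.5004, -0.0334, 0.081]
tcp_rot: [0.999, 0.045, -0.001, 0.0]
contact_force: [0.2, 0.4, -1.7]
opening: 0.443
finger_force: 70.7
```

Run:
```python
from h import *
st=state();e=st['eef_pos'];print(e,R.from_quat(st['tcp_rot']).as_matrix().round(3).tolist(),st['contact_force'],st['opening'])
a=cam('top');b=cam('side')
s=cv2.resize(b['color'][145:235,185:285],None,fx=6,fy=6,interpolation=cv2.INTER_CUBIC)
zb=e[2]+.0125
o=np.array([.647,-.020]);y=.09;u=np.array([np.cos(y),np.sin(y)]);v=np.array([-u[1],u[0]])
c=e[:2]+.042*u
D=lambda p,k:cv2.circle(s,tuple(int((w-q+.5)*6) for w,q in zip(proj(b,p),(185,145))),2,k,-1)
for i in(-.06,.06):
  for j in(-.02,.02):
    for z in(0,.02): D([*(c+i*u+j*v),zb+z],(0,255,0) if z else (0,255,255))
for i in(-.115,-.06):
  for j in(-.013,.013): D([*(o+i*u+j*v),.06],(0,0,255))
cv2.imwrite('pics/c7.png',s)
```

```text
[ 0.50036624 -0.0333915   0.08098204] [[0.996, 0.09, -0.001], [0.09, -0.996, -0.0], [-0.001, 0.0, -1.0]] [ 0.18343051  0.41833453 -1.7026555 ] 0.4433340632102582
```

View pics/c7.png

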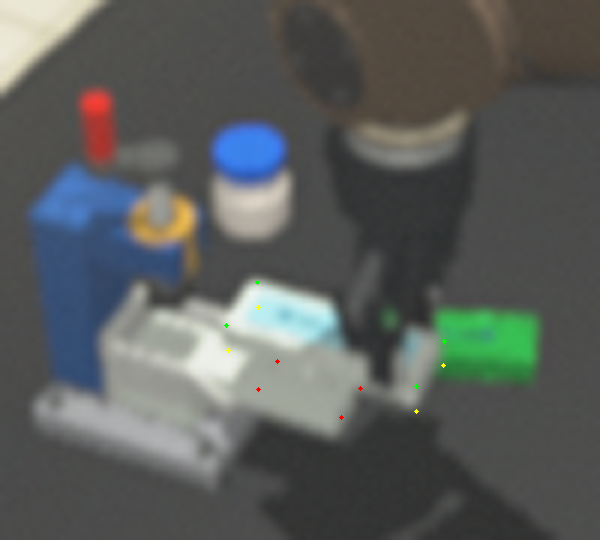

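The cell is held level, within a few mm of prediction, in line with the tongue. Its front corner is at about (245,283) and the tongue end at about (360,390). I'll lower it to just above the seat, then slide it in.

Emit:
{"name": "arm_command", "arguments": {"series": [0,0,1,0,0,0,1,0,0,2,0,0,0,1,0,0,2.5,0,0,0,1,0,0,2.9,0,0,0,1,0,0,2.9,0,0,0,1,0,0,2.9,0,0,0,1]}}

```text
time: 7.0
eef_pos: [0.5005, -0.0329, 0.052]
tcp_rot: [0.999, 0.045, -0.001, -0.0]
contact_force: [-0.5, 0.3, -0.4]
opening: 0.444
finger_force: 70.7
```

Emit:
{"name": "arm_command", "arguments": {"series": [1,0,0,0,0,0,1,2,0,0,0,0,0,1,3,0,0,0,0,0,1,3,0,0,0,0,0,1]}}

```text
time: 7.33
eef_pos: [0.5339, -0.0305, 0.0538]
tcp_rot: [0.999, 0.045, 0.002, 0.0]
contact_force: [-0.4, 0.1, -0.5]
opening: 0.445
finger_force: 70.7
```

Emit:
{"name": "arm_command", "arguments": {"series": [0,0,0.2,0,0,0,1,0,0,0.4,0,0,0,1,0,0,0.4,0,0,0,1,0,0,0.4,0,0,0,1]}}

```text
time: 7.67
eef_pos: [0.5302, -0.0301, 0.0482]
tcp_rot: [0.999, 0.045, -0.0, -0.0]
contact_force: [0.2, -0.1, -1.3]
opening: 0.439
finger_force: 70.7
```

Emit:
{"name": "arm_command", "arguments": {"series": [0.7,0,0,0,0,0,1,1.4,0,0,0,0,0,1,2,0,0,0,0,0,1,2,0,0,0,0,0,1,2,0,0,0,0,0,1]}}

```text
time: 8.08
eef_pos: [0.5512, -0.0285, 0.0487]
tcp_rot: [0.999, 0.045, 0.0, 0.0]
contact_force: [0.1, 0.4, -1.4]
opening: 0.443
finger_force: 70.7
```

Emit:
{"name": "arm_command", "arguments": {"series": [0.3,0,0,0,0,0,1,0.6,0,0,0,0,0,1,0.9,0,0,0,0,0,1,0.9,0,0,0,0,0,1,0.9,0,0,0,0,0,1]}}

```text
time: 8.5
eef_pos: [0.5598, -0.0276, 0.0486]
tcp_rot: [0.999, 0.045, -0.0, 0.0]
contact_force: [-0.2, -0.4, -1.1]
opening: 0.444
finger_force: 70.7
```

Emit:
{"name": "arm_command", "arguments": {"series": [0.2,0,0,0,0,0,1,0.4,0,0,0,0,0,1,0.4,0,0,0,0,0,1,0.4,0,0,0,0,0,1]}}

```text
time: 8.83
eef_pos: [0.5637, -0.0273, 0.0486]
tcp_rot: [0.999, 0.045, 0.0, 0.0]
contact_force: [0.4, -0.3, -1.4]
opening: 0.447
finger_force: 70.7
```

Emit:
{"name": "arm_command", "arguments": {"series": [0.2,0,0,0,0,0,1,0.4,0,0,0,0,0,1,0.4,0,0,0,0,0,1,0.4,0,0,0,0,0,1]}}

```text
time: 9.17
eef_pos: [0.5678, -0.0269, 0.0486]
tcp_rot: [0.999, 0.045, 0.0, 0.0]
contact_force: [-0.6, -0.4, -2.8]
opening: 0.443
finger_force: 70.7
```

Emit:
{"name": "arm_command", "arguments": {"series": [0.2,0,0,0,0,0,1,0.3,0,0,0,0,0,1,0.3,0,0,0,0,0,1,0.3,0,0,0,0,0,1]}}

```text
time: 9.5
eef_pos: [0.5707, -0.0267, 0.0486]
tcp_rot: [0.999, 0.045, -0.0, -0.0]
contact_force: [-0.7, -0.4, -0.0]
opening: 0.444
finger_force: 70.7
```

Emit:
{"name": "arm_command", "arguments": {"series": [0.2,0,0,0,0,0,1,0.3,0,0,0,0,0,1,0.3,0,0,0,0,0,1,0.3,0,0,0,0,0,1]}}

```text
time: 9.83
eef_pos: [0.5716, -0.0263, 0.0478]
tcp_rot: [0.999, 0.045, -0.003, -0.0]
contact_force: [-5.3, 0.4, 0.9]
opening: 0.443
finger_force: 70.8
```

Emit:
{"name": "arm_command", "arguments": {"series": [0.1,0,0,0,0,0,1,0.2,0,0,0,0,0,1,0.2,0,0,0,0,0,1,0.2,0,0,0,0,0,1]}}

```text
time: 10.17
eef_pos: [0.5714, -0.0262, 0.0475]
tcp_rot: [0.999, 0.045, -0.006, -0.0]
contact_force: [-10.2, -0.8, 4.4]
opening: 0.442
finger_force: 71.1
```

The cell met the stop at reading x = 0.571, with -10 N. I'll press it lightly down and release.

Emit:
{"name": "arm_command", "arguments": {"series": [0,0,0.1,0,0,0,1,0,0,0.1,0,0,0,1]}}

```text
time: 10.33
eef_pos: [0.5714, -0.0262, 0.0475]
tcp_rot: [0.999, 0.045, -0.006, -0.001]
contact_force: [-12.9, -1.2, 7.7]
opening: 0.44
finger_force: 71.6
```

Emit:
{"name": "arm_command", "arguments": {"series": [0,0,0,0,0,0,0.4,0,0,0,0,0,0,0,0,0,0,0,0,0,0,0,0,0,0,0,0,0,0,0,0,0,0,0,0,0,0,0,0,0,0,0]}}

```text
time: 10.83
eef_pos: [0.576, -0.0262, 0.0478]
tcp_rot: [0.999, 0.045, 0.0, 0.0]
contact_force: [-0.5, 0.7, 0.2]
opening: 0.999
finger_force: 0.0
```

Emit:
{"name": "arm_command", "arguments": {"series": [0,0,-2,0,0,0,0,0,0,-5,0,0,0,0,-2,0,-8,0,0,0,0,-4,0,-11,0,0,0,0,-6,0,-14,0,0,0,0,-6,0,-17.5,0,0,0,0,-6,0,-20,0,0,0,0,-6,0,-20,0,0,0,0]}}

```text
time: 11.5
eef_pos: [0.5189, -0.0324, 0.2553]
tcp_rot: [0.999, 0.045, 0.006, 0.002]
contact_force: [0.6, -0.1, 1.1]
opening: 1.0
finger_force: 0.0
```

Run:
```python
from h import *
st=state();print(st['eef_pos'],st['contact_force'])
a=cam('top');b=cam('side')
t=cv2.resize(a['color'][125:215,240:290],None,fx=6,fy=6,interpolation=cv2.INTER_CUBIC)
s=cv2.resize(b['color'][145:235,185:265],None,fx=6,fy=6,interpolation=cv2.INTER_CUBIC)
o=np.array([.647,-.020]);y=.09;u=np.array([np.cos(y),np.sin(y)]);v=np.array([-u[1],u[0]])
def D(i,c,x0,y0,p,k):cv2.circle(i,tuple(int((w-q+.5)*6) for w,q in zip(proj(c,p),(x0,y0))),2,k,-1)
for i in(-.095,.025):
  for j in(-.02,.02):
    for im,c,x0,y0 in((t,a,240,125),(s,b,185,145)): D(im,c,x0,y0,[*(o+i*u+j*v),.08],(0,255,0))
for im,c,x0,y0 in((t,a,240,125),(s,b,185,145)): D(im,c,x0,y0,[*o,.2],(255,0,255))
cv2.imwrite('pics/c8.png',np.hstack([t,s]))
for c,n in((a,'top'),(b,'side')):
    h=cv2.cvtColor(c['color'],cv2.COLOR_BGR2HSV);m=(((h[...,0]<8)|(h[...,0]>172))&(h[...,1]>140)&(h[...,2]>70)).astype(np.uint8)
    n_,_,stt,ce=cv2.connectedComponentsWithStats(m[:200])
    print(n,[(stt[i].tolist(),ce[i].round(1).tolist()) for i in range(1,n_) if stt[i,4]>4 and 190<ce[i][0]<275])
```

```text
[ 0.51890963 -0.03236714  0.25533513] [ 0.5977246  -0.05938319  1.0547388 ]
top [([258, 140, 4, 6, 22], [259.6, 142.5])]
side [([198, 160, 6, 12, 49], [201.0, 165.1])]
```

View pics/c8.png

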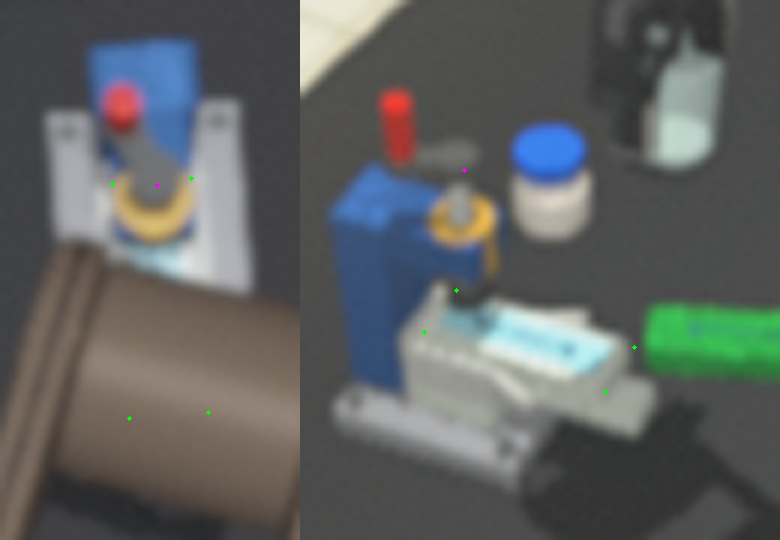

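The view shows the cell flat between the cheeks against the stop, its rear end at (605,390)-(634,347) as expected. The knob is at side-crop (398,125). I'll move over the knob, go down around it and grip.

Emit:
{"name": "arm_command", "arguments": {"series": [4,-0.4,-1,0,0,0,0,8,-0.8,-1,0,0,0,0,12,-1.3,-1,0,0,0,0,15.85,-1.3,-1,0,0,0,0,15.85,-1.3,0,0,0,0,0,15.85,-1.3,1.5,0,0,0,0,15.85,-1.3,3,0,0,0,0,15.85,-1.3,4.2,0,0,0,0,15.85,-1.3,4.2,0,0,0,0,15.85,-1.3,4.2,0,0,0,0]}}

```text
time: 12.43
eef_pos: [0.6713, -0.0043, 0.2033]
tcp_rot: [0.999, 0.045, -0.002, -0.0]
contact_force: [0.5, -0.8, 1.0]
opening: 1.001
finger_force: 0.0
```

Emit:
{"name": "arm_command", "arguments": {"series": [0,0,0,0,0,0,0.6,0,0,0,0,0,0,0.8,0,0,0,0,0,0,1,0,0,0,0,0,0,1,0,0,0,0,0,0,1,0,0,0,0,0,0,1,0,0,0,0,0,0,1], "force": 25}}

```text
time: 13.02
eef_pos: [0.6727, -0.0036, 0.2064]
tcp_rot: [0.999, 0.045, 0.001, -0.001]
contact_force: [-0.2, 3.4, 1.4]
opening: 0.177
finger_force: 24.8
```

Knob gripped (15 mm). I'll compute the circle offsets in tool axes.

```bash
cat > circ.py <<'E'
import sys,numpy as np
f0,step,n=map(float,sys.argv[1:4])
f=np.radians(f0);o=[]
for i in range(1,int(n)+1):
    p=f-np.radians(step*i);o.append([3*(np.cos(p)-np.cos(f)),-3*(np.sin(p)-np.sin(f)),.318*(f-p)])
for r in np.round(o,2): print(*(r+0.),sep=', ',end=', 0,0,0,1\n')
E
python3 circ.py 27 10 10; echo; python3 circ.py -73 10 7
```

```text
0.2, 0.48, 0.06, 0,0,0,1
0.3, 1.0, 0.11, 0,0,0,1
0.32, 1.52, 0.17, 0,0,0,1
0.25, 2.04, 0.22, 0,0,0,1
0.09, 2.53, 0.28, 0,0,0,1
-0.16, 3.0, 0.33, 0,0,0,1
-0.48, 3.41, 0.39, 0,0,0,1
-0.87, 3.76, 0.44, 0,0,0,1
-1.31, 4.03, 0.5, 0,0,0,1
-1.8, 4.23, 0.56, 0,0,0,1

-0.51, 0.11, 0.06, 0,0,0,1
-1.03, 0.13, 0.11, 0,0,0,1
-1.55, 0.05, 0.17, 0,0,0,1
-2.05, -0.11, 0.22, 0,0,0,1
-2.51, -0.35, 0.28, 0,0,0,1
-2.92, -0.67, 0.33, 0,0,0,1
-3.27, -1.06, 0.39, 0,0,0,1
```

Emit:
{"name": "arm_command", "arguments": {"series": [0.2,0.48,0.06,0,0,0,1,0.3,1.0,0.11,0,0,0,1,0.32,1.52,0.17,0,0,0,1,0.25,2.04,0.22,0,0,0,1,0.09,2.53,0.28,0,0,0,1], "force": 40}}

```text
time: 13.43
eef_pos: [0.6749, -0.0272, 0.2037]
tcp_rot: [0.999, 0.045, -0.001, -0.003]
contact_force: [-4.1, 8.4, 5.8]
opening: 0.173
finger_force: 40.4
```

```bash
python3 circ.py -23 10 10;python3 - <<'E'
from h import *
st=state();o=np.array([.647,-.020]);d=st['eef_pos'][:2]-o;r=np.linalg.norm(d);t=np.array([d[1],-d[0]])/r
F=st['contact_force'];print(st['eef_pos'],r,np.degrees(np.arctan2(d[1],d[0]))-5.2,'drag',-F[:2]@t,'rad',F[:2]@d/r,F[2],st['opening'])
E
```

```text
-0.25, 0.46, 0.06, 0,0,0,1
-0.57, 0.87, 0.11, 0,0,0,1
-0.96, 1.22, 0.17, 0,0,0,1
-1.4, 1.5, 0.22, 0,0,0,1
-1.88, 1.7, 0.28, 0,0,0,1
-2.4, 1.81, 0.33, 0,0,0,1
-2.92, 1.82, 0.39, 0,0,0,1
-3.44, 1.75, 0.44, 0,0,0,1
-3.93, 1.59, 0.5, 0,0,0,1
-4.4, 1.34, 0.56, 0,0,0,1
[ 0.67492262 -0.0271832   0.20365321] 0.028831769422502995 -19.626739802967847 drag 7.14359223485575 rad -6.110011531823002 5.794529596108635 0.17280034889853021
```

Emit:
{"name": "arm_command", "arguments": {"series": [-0.25,0.46,-0.04,0,0,0,1,-0.57,0.87,0.0,0,0,0,1,-0.96,1.22,0.05,0,0,0,1,-1.4,1.5,0.1,0,0,0,1,-1.88,1.7,0.15,0,0,0,1]}}

```text
time: 13.85
eef_pos: [0.659, -0.045, 0.2013]
tcp_rot: [0.999, 0.045, 0.001, -0.003]
contact_force: [2.5, 8.8, -0.6]
opening: 0.169
finger_force: 40.0
```

```bash
cat > m.py <<'E'
from h import *
st=state();o=np.array([.647,-.020]);d=st['eef_pos'][:2]-o;r=np.linalg.norm(d);t=np.array([d[1],-d[0]])/r
F=st['contact_force'];print(st['eef_pos'].round(4),'r',r.round(4),'phi',(np.degrees(np.arctan2(d[1],d[0]))-5.2).round(1),'drag',(-F[:2]@t).round(2),'rad',(F[:2]@d/r).round(2),'fz',F[2].round(2))
E
python3 m.py; python3 circ.py -73 10 6
```

```text
[ 0.659  -0.045   0.2013] r 0.0277 phi -69.5 drag 6.13 rad -6.87 fz -0.59
-0.51, 0.11, 0.06, 0,0,0,1
-1.03, 0.13, 0.11, 0,0,0,1
-1.55, 0.05, 0.17, 0,0,0,1
-2.05, -0.11, 0.22, 0,0,0,1
-2.51, -0.35, 0.28, 0,0,0,1
-2.92, -0.67, 0.33, 0,0,0,1
```

Emit:
{"name": "arm_command", "arguments": {"series": [-0.51,0.11,0.06,0,0,0,1,-1.03,0.1,0.11,0,0,0,1,-1.55,0.0,0.17,0,0,0,1,-2.05,-0.16,0.22,0,0,0,1,-2.51,-0.4,0.28,0,0,0,1]}}

```text
time: 14.27
eef_pos: [0.6356, -0.0459, 0.1988]
tcp_rot: [0.999, 0.045, 0.004, -0.0]
contact_force: [6.8, 2.9, -2.2]
opening: 0.163
finger_force: 39.7
```

```bash
python3 m.py; python3 circ.py -123 6 8
```

```text
[ 0.6356 -0.0459  0.1988] r 0.0283 phi -119.1 drag 5.07 rad -5.38 fz -2.22
-0.25, -0.18, 0.03, 0,0,0,1
-0.49, -0.39, 0.07, 0,0,0,1
-0.7, -0.63, 0.1, 0,0,0,1
-0.88, -0.88, 0.13, 0,0,0,1
-1.04, -1.15, 0.17, 0,0,0,1
-1.17, -1.44, 0.2, 0,0,0,1
-1.26, -1.74, 0.23, 0,0,0,1
-1.33, -2.05, 0.27, 0,0,0,1
```

Emit:
{"name": "arm_command", "arguments": {"series": [-0.22,-0.24,0.03,0,0,0,1,-0.42,-0.52,0.07,0,0,0,1,-0.63,-0.76,0.1,0,0,0,1,-0.81,-1.01,0.13,0,0,0,1,-0.97,-1.28,0.17,0,0,0,1]}}

```text
time: 14.68
eef_pos: [0.6238, -0.0374, 0.1973]
tcp_rot: [0.999, 0.045, 0.002, 0.003]
contact_force: [3.1, -5.0, -0.4]
opening: 0.17
finger_force: 39.9
```

```bash
python3 m.py; python3 circ.py -153 6 5
python3 - <<'E'
from h import *
from scipy.optimize import least_squares as L
P=np.array([[.6749,-.0272],[.659,-.045],[.6356,-.0459],state()['eef_pos'][:2]])
print(L(lambda c:np.hypot(*(P-c).T)-.03,[.647,-.02]).x, L(lambda c:np.hypot(*(P-c[:2]).T)-c[2],[.647,-.02,.03]).x)
E
```

```text
[ 0.6238 -0.0374  0.1973] r 0.0291 phi -148.3 drag 5.85 rad 0.53 fz -0.45
-0.13, -0.29, 0.03, 0,0,0,1
-0.22, -0.59, 0.07, 0,0,0,1
-0.29, -0.89, 0.1, 0,0,0,1
-0.32, -1.2, 0.13, 0,0,0,1
-0.32, -1.52, 0.17, 0,0,0,1
[ 0.64639544 -0.01782533] [ 0.64640513 -0.01787454  0.02996162]
```

```bash
sed -i 's/\[.647,-.020\]/[.6464,-.0178]/' m.py; python3 m.py; python3 circ.py -148 6 5; echo; python3 circ.py -178 6 5
```

```text
[ 0.6238 -0.0374  0.1973] r 0.03 phi -144.3 drag 5.8 rad 0.94 fz -0.45
-0.15, -0.27, 0.03, 0,0,0,1
-0.27, -0.56, 0.07, 0,0,0,1
-0.37, -0.86, 0.1, 0,0,0,1
-0.43, -1.17, 0.13, 0,0,0,1
-0.45, -1.49, 0.17, 0,0,0,1

0.01, -0.31, 0.03, 0,0,0,1
0.04, -0.63, 0.07, 0,0,0,1
0.11, -0.93, 0.1, 0,0,0,1
0.22, -1.23, 0.13, 0,0,0,1
0.35, -1.51, 0.17, 0,0,0,1
```

Emit:
{"name": "arm_command", "arguments": {"series": [-0.15,-0.27,0.03,0,0,0,1,-0.27,-0.56,0.07,0,0,0,1,-0.37,-0.86,0.1,0,0,0,1,-0.43,-1.17,0.13,0,0,0,1,-0.45,-1.49,0.17,0,0,0,1]}}

```text
time: 15.1
eef_pos: [0.6168, -0.0234, 0.1956]
tcp_rot: [0.999, 0.045, 0.0, 0.004]
contact_force: [-0.6, -6.0, 2.6]
opening: 0.168
finger_force: 40.0
```

```bash
python3 m.py
```

```text
[ 0.6168 -0.0234  0.1956] r 0.0302 phi -174.4 drag 5.77 rad 1.74 fz 2.56
```

Emit:
{"name": "arm_command", "arguments": {"series": [0.01,-0.31,0.03,0,0,0,1,0.04,-0.63,0.07,0,0,0,1,0.11,-0.93,0.1,0,0,0,1,0.22,-1.23,0.13,0,0,0,1]}}

```text
time: 15.43
eef_pos: [0.617, -0.0106, 0.1942]
tcp_rot: [0.999, 0.045, -0.001, 0.003]
contact_force: [-3.1, -5.6, 1.8]
opening: 0.168
finger_force: 40.1
```

```bash
python3 m.py; python3 circ.py -202 6 5
```

```text
[ 0.617  -0.0106  0.1942] r 0.0303 phi 161.0 drag 6.15 rad 1.64 fz 1.76
0.13, -0.28, 0.03, 0,0,0,1
0.29, -0.55, 0.07, 0,0,0,1
0.48, -0.8, 0.1, 0,0,0,1
0.7, -1.03, 0.13, 0,0,0,1
0.93, -1.24, 0.17, 0,0,0,1
```

Emit:
{"name": "arm_command", "arguments": {"series": [0.13,-0.28,0.03,0,0,0,1,0.29,-0.55,0.07,0,0,0,1,0.48,-0.8,0.1,0,0,0,1,0.7,-1.03,0.13,0,0,0,1]}}

```text
time: 15.77
eef_pos: [0.6225, 0.001, 0.1928]
tcp_rot: [0.999, 0.045, -0.002, 0.002]
contact_force: [-3.8, -3.8, 2.8]
opening: 0.168
finger_force: 40.2
```

```bash
python3 m.py; python3 circ.py -226 6 4;echo; python3 circ.py -250 6 4
```

```text
[0.6225 0.001  0.1928] r 0.0303 phi 136.6 drag 5.32 rad 0.6 fz 2.79
0.24, -0.21, 0.03, 0,0,0,1
0.49, -0.39, 0.07, 0,0,0,1
0.77, -0.54, 0.1, 0,0,0,1
1.06, -0.66, 0.13, 0,0,0,1

0.3, -0.09, 0.03, 0,0,0,1
0.61, -0.15, 0.07, 0,0,0,1
0.92, -0.18, 0.1, 0,0,0,1
1.24, -0.17, 0.13, 0,0,0,1
```

Emit:
{"name": "arm_command", "arguments": {"series": [0.24,-0.21,0.03,0,0,0,1,0.49,-0.39,0.07,0,0,0,1,0.77,-0.54,0.1,0,0,0,1,1.06,-0.66,0.13,0,0,0,1]}}

```text
time: 16.1
eef_pos: [0.6322, 0.0091, 0.1914]
tcp_rot: [0.999, 0.045, -0.002, 0.002]
contact_force: [-5.1, -3.2, 3.2]
opening: 0.165
finger_force: 40.3
```

```bash
python3 m.py
```

```text
[0.6322 0.0091 0.1914] r 0.0304 phi 112.6 drag 5.98 rad -0.41 fz 3.2
```

Emit:
{"name": "arm_command", "arguments": {"series": [0.3,-0.09,0.03,0,0,0,1,0.61,-0.15,0.07,0,0,0,1,0.92,-0.18,0.1,0,0,0,1,1.24,-0.17,0.13,0,0,0,1]}}

```text
time: 16.43
eef_pos: [0.6443, 0.0124, 0.1901]
tcp_rot: [0.999, 0.045, -0.003, 0.001]
contact_force: [-5.8, -0.9, 3.4]
opening: 0.169
finger_force: 40.3
```

```bash
python3 m.py;  python3 circ.py -274 6 4;echo; python3 circ.py -298 6 4
```

```text
[0.6443 0.0124 0.1901] r 0.0303 phi 88.8 drag 5.85 rad -0.52 fz 3.39
0.31, 0.04, 0.03, 0,0,0,1
0.62, 0.11, 0.07, 0,0,0,1
0.91, 0.21, 0.1, 0,0,0,1
1.2, 0.34, 0.13, 0,0,0,1

0.27, 0.16, 0.03, 0,0,0,1
0.52, 0.35, 0.07, 0,0,0,1
0.75, 0.56, 0.1, 0,0,0,1
0.96, 0.8, 0.13, 0,0,0,1
```

Emit:
{"name": "arm_command", "arguments": {"series": [0.31,0.04,0.0,0,0,0,1,0.62,0.11,0.02,0,0,0,1,0.91,0.21,0.05,0,0,0,1,1.2,0.34,0.08,0,0,0,1]}}

```text
time: 16.77
eef_pos: [0.6561, 0.0108, 0.1888]
tcp_rot: [0.999, 0.045, -0.003, 0.0]
contact_force: [-6.2, 1.7, 2.9]
opening: 0.168
finger_force: 40.3
```

```bash
python3 m.py
```

```text
[0.6561 0.0108 0.1888] r 0.0302 phi 66.1 drag 6.42 rad -0.38 fz 2.89
```

Emit:
{"name": "arm_command", "arguments": {"series": [0.27,0.16,0.03,0,0,0,1,0.52,0.35,0.07,0,0,0,1,0.75,0.56,0.1,0,0,0,1,0.96,0.8,0.13,0,0,0,1]}}

```text
time: 17.1
eef_pos: [0.6665, 0.0046, 0.1875]
tcp_rot: [0.999, 0.045, -0.003, -0.001]
contact_force: [-6.3, 2.2, 2.5]
opening: 0.168
finger_force: 40.3
```

```bash
python3 m.py;  python3 circ.py -322 6 4;echo; python3 circ.py -346 6 4
```

```text
[0.6665 0.0046 0.1875] r 0.0301 phi 42.9 drag 6.12 rad -2.57 fz 2.5
0.18, 0.26, 0.03, 0,0,0,1
0.33, 0.53, 0.07, 0,0,0,1
0.46, 0.82, 0.1, 0,0,0,1
0.55, 1.12, 0.13, 0,0,0,1

0.06, 0.31, 0.03, 0,0,0,1
0.09, 0.62, 0.07, 0,0,0,1
0.08, 0.94, 0.1, 0,0,0,1
0.04, 1.25, 0.13, 0,0,0,1
```

Emit:
{"name": "arm_command", "arguments": {"series": [0.18,0.26,0.03,0,0,0,1,0.33,0.53,0.07,0,0,0,1,0.46,0.82,0.1,0,0,0,1,0.55,1.12,0.13,0,0,0,1]}}

```text
time: 17.43
eef_pos: [0.6735, -0.0051, 0.1863]
tcp_rot: [0.999, 0.045, -0.002, -0.002]
contact_force: [-3.6, 5.3, 2.6]
opening: 0.169
finger_force: 40.3
```

```bash
python3 m.py
```

```text
[ 0.6735 -0.0051  0.1863] r 0.0299 phi 19.9 drag 6.31 rad -1.07 fz 2.62
```

Emit:
{"name": "arm_command", "arguments": {"series": [0.06,0.31,0.03,0,0,0,1,0.09,0.62,0.07,0,0,0,1,0.08,0.94,0.1,0,0,0,1]}}

```text
time: 17.68
eef_pos: [0.6759, -0.0136, 0.1854]
tcp_rot: [0.999, 0.045, -0.001, -0.002]
contact_force: [-1.1, 5.9, 1.1]
opening: 0.165
finger_force: 40.2
```

```bash
python3 m.py;  python3 circ.py -364 6 4;echo; python3 circ.py -388 6 4
```

```text
[ 0.6759 -0.0136  0.1854] r 0.0298 phi 2.8 drag 5.99 rad -0.31 fz 1.14
-0.04, 0.31, 0.03, 0,0,0,1
-0.11, 0.62, 0.07, 0,0,0,1
-0.21, 0.91, 0.1, 0,0,0,1
-0.34, 1.2, 0.13, 0,0,0,1

-0.16, 0.27, 0.03, 0,0,0,1
-0.35, 0.52, 0.07, 0,0,0,1
-0.56, 0.75, 0.1, 0,0,0,1
-0.8, 0.96, 0.13, 0,0,0,1
```

Emit:
{"name": "arm_command", "arguments": {"series": [-0.04,0.31,0.03,0,0,0,1,-0.11,0.62,0.07,0,0,0,1,-0.21,0.91,0.1,0,0,0,1,-0.34,1.2,0.13,0,0,0,1]}}

```text
time: 18.02
eef_pos: [0.6751, -0.0251, 0.1844]
tcp_rot: [0.999, 0.045, 0.002, -0.003]
contact_force: [3.8, 8.2, 0.3]
opening: 0.167
finger_force: 40.0
```

```bash
python3 m.py
```

```text
[ 0.6751 -0.0251  0.1844] r 0.0297 phi -19.5 drag 8.91 rad 1.62 fz 0.27
```

Drag is up about 2.9 N over the roughly 6.0 N free running. I'll creep 3° and let the lag close.

Emit:
{"name": "arm_command", "arguments": {"series": [-0.08,0.14,0.02,0,0,0,1]}}

```text
time: 18.1
eef_pos: [0.6746, -0.0267, 0.1842]
tcp_rot: [0.999, 0.045, 0.002, -0.003]
contact_force: [2.9, 8.0, 0.7]
opening: 0.166
finger_force: 40.0
```

```bash
python3 m.py
```

```text
[ 0.6746 -0.0267  0.1842] r 0.0296 phi -22.7 drag 8.48 rad 0.35 fz 0.66
```

Emit:
{"name": "arm_command", "arguments": {"series": [-0.16,0.26,0.03,0,0,0,1]}}

```text
time: 18.18
eef_pos: [0.6738, -0.0291, 0.184]
tcp_rot: [0.999, 0.045, 0.003, -0.003]
contact_force: [4.8, 8.0, -0.5]
opening: 0.165
finger_force: 40.0
```

```bash
python3 m.py
```

```text
[ 0.6738 -0.0291  0.184 ] r 0.0296 phi -27.7 drag 9.27 rad 1.39 fz -0.53
```

Emit:
{"name": "arm_command", "arguments": {"series": [0,0,0,0,0,0,1,0,0,0,0,0,0,1]}}

```text
time: 18.35
eef_pos: [0.6736, -0.0297, 0.1839]
tcp_rot: [0.999, 0.045, 0.002, -0.002]
contact_force: [4.3, 6.8, -1.4]
opening: 0.164
finger_force: 40.0
```

```bash
python3 m.py
```

```text
[ 0.6736 -0.0297  0.1839] r 0.0297 phi -28.8 drag 7.98 rad 1.17 fz -1.41
```

Stopped with the rise at about 3.3 N. I'll ease the arm's wind-up, open and lift away.

Emit:
{"name": "arm_command", "arguments": {"series": [0.08,-0.15,0,0,0,0,1,0.17,-0.3,0,0,0,0,1,0.17,-0.3,0,0,0,0,1]}}

```text
time: 18.6
eef_pos: [0.6737, -0.0294, 0.1838]
tcp_rot: [0.999, 0.045, 0.0, 0.001]
contact_force: [1.4, 0.5, 0.6]
opening: 0.163
finger_force: 40.0
```

```bash
python3 m.py
```

```text
[ 0.6737 -0.0294  0.1838] r 0.0296 phi -28.2 drag 0.96 rad 1.07 fz 0.58
```

Emit:
{"name": "arm_command", "arguments": {"series": [0,0,0,0,0,0,0.5,0,0,0,0,0,0,0.4,0,0,0,0,0,0,0.4,0,0,0,0,0,0,0.4,0,0,-2,0,0,0,0.4,0,0,-5,0,0,0,0.4,0,0,-8,0,0,0,0.4,-3,0,-11,0,0,0,0.4,-6,0,-12,0,0,0,0.4,-9,0,-12,0,0,0,0.4]}}

```text
time: 19.43
eef_pos: [0.5847, -0.0379, 0.3086]
tcp_rot: [0.999, 0.045, 0.004, 0.001]
contact_force: [-0.2, -0.7, 1.0]
opening: 0.601
finger_force: 0.0
```

Emit:
{"name": "arm_command", "arguments": {"series": [-3,6,0,0,0,0,0.4,-6,10,0,0,0,0,0.4,-9,14,0,0,0,0,0.4,-9,18,0,0,0,0,0.4,-9,20,0,0,0,0,0.4,-9,20,0,0,0,0,0.4,-9,20,0,0,0,0,0.4]}}

```text
time: 20.02
eef_pos: [0.5112, -0.2477, 0.3035]
tcp_rot: [0.999, 0.042, -0.0, 0.0]
contact_force: [0.7, 0.6, -0.1]
opening: 0.599
finger_force: 0.0
```

Run:
```python
from h import *
a=cam('top');b=cam('side')
P=lambda c:c['K']@np.c_[c['R'],c['t']]
def red(c):
    h=cv2.cvtColor(c['color'],cv2.COLOR_BGR2HSV);m=(((h[...,0]<8)|(h[...,0]>172))&(h[...,1]>140)&(h[...,2]>70)).astype(np.uint8)
    n,_,s,ce=cv2.connectedComponentsWithStats(m[:200]);return [(s[i].tolist(),ce[i].round(1).tolist()) for i in range(1,n) if s[i,4]>4 and 190<ce[i][0]<285]
print(red(a),red(b))
# cell: pale/bright region in top view near seat
o=np.array([.6464,-.0185]);u=np.array([np.cos(.09),np.sin(.09)]);v=np.array([-u[1],u[0]])
g=a['color']
for i in np.arange(-.125,-.07,.005): q=proj(a,[*(o+i*u+.017*v),.08 if i>-.095 else .06]);w=proj(a,[*(o+i*u),.08 if i>-.095 else .06]);print(round(i,3),g[int(q[1]+.5),int(q[0]+.5)],g[int(w[1]+.5),int(w[0]+.5)])
print(state()['contact_force'],state()['eef_pos'])
```

```text
[([268, 142, 4, 6, 21], [269.6, 144.4])] [([203, 161, 6, 11, 43], [205.5, 165.9])]
-0.125 [69 67 66] [67 65 65]
-0.12 [69 65 65] [73 71 70]
-0.115 [78 76 75] [157 159 156]
-0.11 [90 90 88] [231 234 230]
-0.105 [109 109 107] [237 241 237]
-0.1 [111 112 110] [236 239 235]
-0.095 [168 169 165] [217 220 217]
-0.09 [148 149 146] [229 232 226]
-0.085 [173 175 171] [238 238 225]
-0.08 [195 197 193] [245 238 208]
-0.075 [205 206 202] [246 238 207]
[-0.01674522 -0.38940526 -0.12553431] [ 0.51207639 -0.24438571  0.30350435]
```

```bash
python3 -c "
from plant import ctrl; print(ctrl.sign_off())"
```

```text
the job is handed in; nothing more can be done
None
```

The flow cell is home against the stop and clamped, with knob drag about 3.3 N above free running (estimated from noisy readings); the knob is released, nothing else on the bench was touched as far as I could tell, and the job was handed in at about 20 s.

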